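# Zero the gauge and bring the cast to the click stop

### The job

Get the plaster cast ready for measuring: first turn the gauge's knob until its pointer stands at the zero mark and leave it there. Then take the carriage by its upright grip and slide it along the rail toward the gauge until its notch clicks onto the spring ball, without running on past it, and finish while still gripping it there, the ball seated in the notch. Leave the other things on the bench alone.

Things in the scene. Friction and masses are not known exactly. Their poses are not given: they have to be found in the camera images.
- stage: Fixed aluminium bed plate 160 x 360 x 12 mm on the bench carrying a steel rail. Origin on the bench surface under the rail's centre line, half-way along it. The rail runs along the stage's y axis; the plate reaches from -50 to +110 mm in x (away from the robot) and +-180 mm in y. It may be yawed up to 0.3 rad.
- carriage: Grey carriage 70 (x) x 150 (y) x 14 mm, slides on the rail along y only, friction about 0.5 to 1 N. Origin at bench height under its middle, axes parallel to the stage's. A light blue plaster dental cast is fixed on its +y half, an upright black grip on its -y end. It starts on the -y side of the ball and must travel 70 to 180 mm along the stage's +y, toward the gauge.
- handle (a point): Point to grip on the carriage's upright black grip, a plate 12 mm thick in x, 28 mm wide along the rail (y), its top 95 mm above the bench. The point is 15 mm below its top, at carriage x 0, y -62 mm; 38 mm of free plate lie below it. Fingers closing across the rail (along x) leave the carriage free to slide when slackened.
- notch (a point): Centre of the 12 mm wide detent notch in the carriage's rear (+x) flank, at carriage x +39, y +35, 27 mm above the bench; 97 mm along +y from the grip. The flank's leading end, 23 to 40 mm ahead of the notch, is bevelled: there the ball first rides up onto the flank, a slight rise of resistance (1 to 3 N) that is not the click.
- gauge: Fixed gauge stand on the bed plate: steel block with the spring ball, column behind the rail, round gauge head (68 mm across, 84 to 104 mm above the bench) over the rail. Origin at bench height under the axis of head and knob; axes parallel to the stage's. Its place along the rail varies.
- ball (a point): Where the spring ball meets the carriage's flank: gauge x +39, y 0, 27 mm high. Ball seated: point notch is here and the grip is 97 mm to the -y side of the knob's axis along the rail. Within about 4 mm of the middle the ball draws a carriage that is free to slide into the middle; it takes about 4 to 8 N along the rail to push out again, felt as a pull, then rising resistance.
- knob (a joint): Angle of the knob's pointer (rad), positive anticlockwise from above; 0 = pointer at the zero mark, the long thick line on the dial with a small lug on the rim, on the side toward the robot (gauge -x). Stops at +-1.5. Starts between 0.5 and 1.1, so it is turned clockwise. Friction (0.05 N m) keeps it where it is left.
- knob_grip (a point): Point to grip on the black knob on top of the gauge head: an upright bar 40 mm long, 12 mm thick, its top 135 mm above the bench, 26 mm over its 38 mm disc. The point is on the vertical turning axis, 10 mm below the top. At joint value 0 the bar lies along the gauge's x, pointer end toward -x; it turns with the joint.
- burs_case: Bystander: hinged tin case 70 x 111 x 25 mm, on the robot's right; leave alone. Origin at the centre of its underside.
- wax_tin: Bystander: round tin of pink wax, 69 mm across, 25 mm high, on the right; leave alone. Origin at the centre of its underside.
- caliper: Bystander: vernier caliper 75 x 190 x 9 mm lying on the left; leave alone. Origin at the centre of its underside.
- dropper_bottle: Bystander: glass flask 35 mm across, 89 mm high, front left; leave alone. Origin at the centre of its underside.

How it is judged:
By the outcome, as a careful person would: the job done as asked, in the order asked, and still so for the second after the job is handed in, while the arm keeps its last pose, push and grip.
It also fails if it takes over 61 s, if anything falls off the work surface, if the arm or the gripper's body presses on something with over 40 N, if the wrist force passes 120 N, or if a joint passes its speed limit or range.

### The arm

A 6-joint arm with a two-finger parallel gripper is mounted at the origin on a cart in front of the work surface, level with it; the furniture and walls round the work are solid. World frame = base frame: x ahead of the robot, y to its left, z up, the work surface at z = 0. Lengths are in mm, angles in rad, forces in N, time in s.
With the tool pointing down it reaches from about 275 to 1000 mm from the base axis. Payload 8.4 kg.
Tool frame: the origin (TCP) lies at the very end of the fingers, on their centre line; the grasp point (between the pads) lies 19 mm behind it; z points along the fingers, y is the direction in which the jaws open and shut (so a half turn about z gives the same grasp; the last joint's range is limited). The gripper opens to 85 mm and grips with 20 to 120 N. Pads are 22 mm wide; open, the fingers measure 114 mm over their backs; the gripper's body (76 mm by 85 mm) begins 54 mm behind the grasp point. The pads swing forward as they close: fully open they stand 13 mm farther back than shut.
Start: joints at [-1.326, 0.353, 1.633, -0, 1.155, -0.002], TCP at [152.687, -606.065, 231.281] pointing down, gripper open.
Joint ranges: [-2.63, 2.63], [-0.92, 2.1], [0.06, 2.66], [-1.3, 4.44], [0, 2.69], [-3.02, 3.02]. Speed limits (rad/s): [2.22, 2.22, 2.79, 3.14, 3.14, 3.14].

### API

Orientations are given as [roll, pitch, yaw] about the fixed x, y, z axes, in that order (R = Rz(yaw) Ry(pitch) Rx(roll)).
In Python, from rig import readout, grab_frame, calibration, r gives the robot as it stands. The module is installed in compiled form; this text tells all that it offers.
- The arm moves only by the tool play_rows, never from a script. Its argument "rows" is a list of rows, each a list of 3 entries, a list of its own where there are three numbers: the closure in counts, from 0 (fully open) to 255 (shut), then the shift along the tool's x, y, z in cm, then the turn, a rotation vector about the tool's x, y, z in rad. In form: [[gripper, [dx, dy, dz], [rx, ry, rz]], ...]. A call has 1 to 12 rows; each row is the pose to reach, as a shift and turn from the pose commanded when the call began, along the tool's axes at that moment; what a row does not reach only later rows make up. A row lasts 1/12 s, in which the tool goes at most 41.7 mm and 7.16 degrees, less where a joint would pass 70% of its speed; a pose out of reach is approached as far as the arm can. A call with a gripper value outside its range is refused whole. The fingers move at their own pace and stop on an object; "squeeze" is the grip in N (left out, the last holds). Time passes only in rows, so rows that repeat a pose let the fingers close. It gives the time, the measured TCP pose, the force and the opening at its end, in the units of the state.
- readout.sense(): the state, without advancing time (a new reading comes with each control period).
- grab_frame(name): name is "scene" or "top" or "wrist"; returns (picture, depth): 384x512x3 uint8, red, green, blue; 384x512 float32, mm along the optical axis (not along the pixel's ray), 0 where there is no reading.
- calibration(name): a dict with "vfov" (degrees; the focal length in pixels is half the picture's height over the tangent of half this angle, whatever the lens; pixels are square), "cx", "cy" (the principal point, pixels), "cam_to_world" (4x4, takes a point from camera to world coordinates). Camera axes: x right, y down, z forward; pixel columns grow to the right and rows downward; lengths in mm; the calibration is good to about 2 mm. The wrist camera is an equidistant fisheye: a pixel r from the principal point sees the ray r / f radians off the axis. A picture is of the moment at which its call begins: read the wrist's pose just before it. calibration takes no time and is no camera call; for the wrist camera it gives the pose at the moment of the call.
- r.sign_off(): hands the job in, once; it reports no verdict.
The state is a dict: "clock": time; "qpos": joint angles; "qvel": joint speeds; "joint_efforts": joint torques, N m; "eef_pos": TCP position; "tcp_rot": TCP orientation; "contact_force": force on the tool from outside, world axes, zero at the start; "wrist_torque": the same for the moment, N m; "opening": opening from 0.0 (shut) to 1.0 (fully open).
Only numpy, scipy, OpenCV 4.12 (cv2) and the standard library are available. Lean on these libraries where they do the work, as an engineer would, in place of code of your own. Each camera call takes 0.05 s, during which the arm holds its last target.

## Working session

There is one attempt and no reset: what is moved stays moved. The work goes in short steps, Python scripts to look and compute and a tool call to move; the robot and the scene stay as the last step left them, time stands still between calls to the robot, and variables do not carry over. Pictures are saved under pics/ and viewed, and the job is handed in when it is done.

Besides the shell and the picture viewer there is one more tool, called after "Call:" as name(argument=value, ...), one argument or row to a line, values as JSON. play_rows: Moves the arm, as the interface text tells. Its arguments: {"type":"object","properties":{"rows":{"type":"array"},"squeeze":{"type":"number"}},"required":["rows"]}

```bash
mkdir -p pics
cat > h.py <<'E'
import numpy as np, cv2
from rig import readout, grab_frame, calibration, r
def K(name,shape=(384,512)):
    c=calibration(name); f=shape[0]/2/np.tan(np.radians(c['vfov'])/2)
    return f,c['cx'],c['cy'],np.array(c['cam_to_world'])
E
python3 - <<'E'
from h import *
s=readout.sense(); print(s)
for n in ['scene','top']:
    p,d=grab_frame(n); cv2.imwrite(f'pics/{n}0.png',p[:,:,::-1]); np.save(f'{n}0.npy',d); np.save(f'{n}0p.npy',p)
    print(n,K(n))
E
```

```text
{'clock': 0.0, 'qpos': array([-1.32641590e+00,  3.53624018e-01,  1.63415599e+00,  3.06387411e-06,
        1.15519233e+00, -2.39146327e-03]), 'qvel': array([-9.47693702e-04,  4.77383795e-04,  1.00911626e-03, -3.27138003e-04,
       -5.58285032e-05, -6.63007135e-04]), 'joint_efforts': array([-2.75895827e-04, -6.05259776e+01, -3.42065549e+01,  2.05652566e-05,
        9.35460470e-03, -2.55649871e-05]), 'eef_pos': array([ 152.56056534, -605.59407048,  230.5673966 ]), 'tcp_rot': array([-3.14021297e+00, -6.10081337e-06,  2.46770644e-01]), 'contact_force': array([ 0.40119059, -0.57807503, -0.18523924]), 'wrist_torque': array([-0.02674014, -0.00745693, -0.03020411]), 'opening': 0.9981563255451549}
scene (np.float64(449.2760224086923), 256.1643416956811, 191.94139760720157, array([[-4.82002271e-01, -3.87495064e-01,  7.85825290e-01,
        -5.90968441e+02],
       [-8.76019069e-01,  2.29778594e-01, -4.24019326e-01,
         6.47991149e+02],
       [-1.62604344e-02, -8.92776217e-01, -4.50206869e-01,
         7.50110997e+02],
       [ 0.00000000e+00,  0.00000000e+00,  0.00000000e+00,
         1.00000000e+00]]))
top (np.float64(428.01092918524046), 255.02255103126114, 185.20390033475888, array([[ 2.30298602e-01, -9.48383624e-01,  2.18016180e-01,
         1.95928116e+02],
       [-9.73116078e-01, -2.23806677e-01,  5.43660786e-02,
        -6.38145565e+01],
       [-2.76642183e-03, -2.24675482e-01, -9.74429718e-01,
         1.67408675e+03],
       [ 0.00000000e+00,  0.00000000e+00,  0.00000000e+00,
         1.00000000e+00]]))
```

View pics/scene0.png

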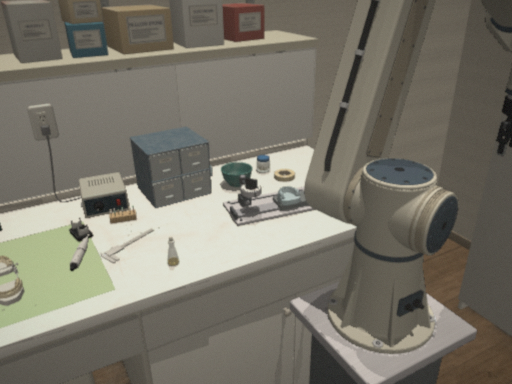

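View pics/top0.png

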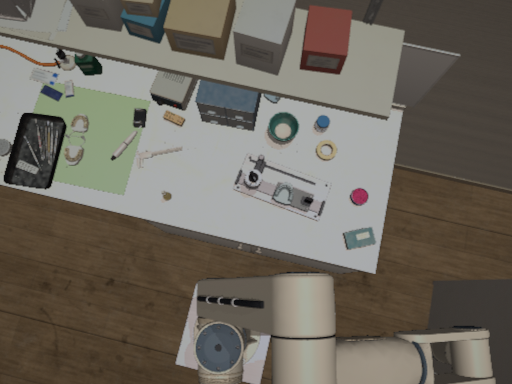

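The top view shows the bed plate around pixel (283,185), with the gauge head at (254,180), the cast at (285,194) and the black grip at (308,201). The caliper and bottle are to the left, and the tins are to the right at (360,197) and (360,239). I'll zoom in next.

Run:
```python
from h import *
p=np.load('top0p.npy'); d=np.load('top0.npy')
c=p[145:225,225:340]; cv2.imwrite('pics/topc.png',cv2.resize(c,None,fx=6.5,fy=6.5,interpolation=cv2.INTER_CUBIC)[:,:,::-1])
f,cx,cy,T=K('top')
v,u=np.mgrid[0:384,0:512]
P=np.stack([(u-cx)/f*d,(v-cy)/f*d,d,np.ones_like(d)],-1)@T.T
P=P[...,:3]; np.save('topP.npy',P)
z=P[...,2]
# heights in crop
m=(z>76)&(z<150); m[:, :225]=0; m[:,340:]=0; m[:145]=0; m[225:]=0
n,l,st,ce=cv2.connectedComponentsWithStats(m.astype(np.uint8))
for i in range(1,n):
    if st[i,4]>5: q=P[l==i]; print(st[i],ce[i],q.mean(0),q[:,2].min(),q[:,2].max())
m2=(z>5)&(z<20); m2[:, :225]=0; m2[:,340:]=0; m2[:145]=0; m2[225:]=0
q=P[m2][:,:2].astype(np.float32); print(len(q),cv2.minAreaRect(q), np.median(z[m2]))
```

```text
[245 155  20  33 339] [254.88495575 174.42477876] [587.28836161  33.73676067 106.9123851 ] 81.6177080520099 140.66936182016457
[306 197   8   6  32] [309.5 199.5] [ 543.32714367 -187.79854744   91.67864506] 76.24005304575826 99.97161258413712
2550 ((599.9012451171875, -75.18988037109375), (325.4734191894531, 459.02056884765625), 13.240031242370605) 11.20221716733272
```

View pics/topc.png

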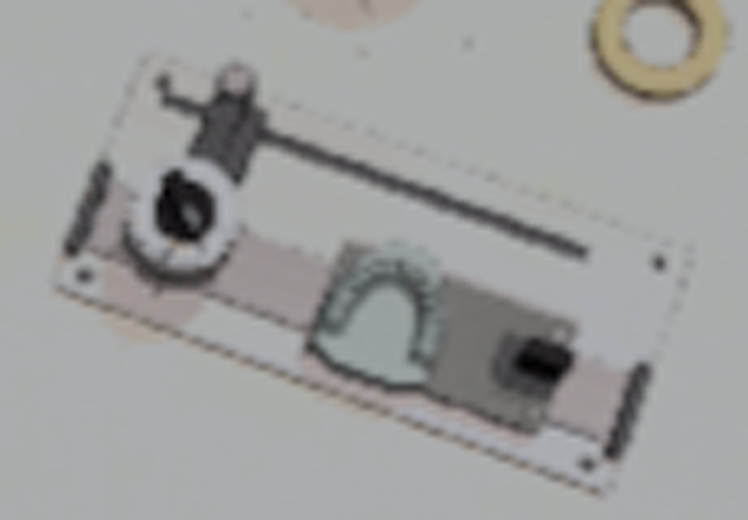

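The enlarged crop shows the plate corners at about (142,55), (695,245), (608,495) and (55,290). The gauge head is near (182,213), with the black knob on it, and the grip top is at (542,360). Next I'll turn these into world points.

```bash
cat >> h.py <<'E'
def ray(name,u,v,z):
    f,cx,cy,T=K(name); w=T[:3,:3]@np.array([(u-cx)/f,(v-cy)/f,1.]); o=T[:3,3]
    return o+w*(z-o[2])/w[2]
E
python3 - <<'E'
from h import *
g=lambda a,b,z: ray('top',225+(a+.5)/6.5-.5,145+(b+.5)/6.5-.5,z)
C=[g(*c,12) for c in [(142,55),(695,245),(608,495),(55,290)]]
for c in C: print(c.round(1))
print([np.linalg.norm(C[i]-C[i-1]).round(1) for i in range(4)])
cen=sum(C)/4
e=(C[0]-C[1]+C[3]-C[2])[:2]; e/=np.linalg.norm(e); yaw=np.arctan2(-e[0],e[1]); print('center',cen,'yaw',yaw)
ex=np.array([np.cos(yaw),np.sin(yaw)]); ey=np.array([-ex[1],ex[0]])
o=cen[:2]-30*ex; print('origin',o)
p=np.load('top0p.npy').astype(int); P=np.load('topP.npy')
hd=g(182,213,104)[:2]; gr=g(542,360,95)[:2]
for n,q in (('head',hd),('grip',gr)): print(n,q,'stage',(q-o)@ex,(q-o)@ey)
# dark mask of grip & knob
dk=(p.max(2)<45).astype(np.uint8); n,l,st,ce=cv2.connectedComponentsWithStats(dk[145:225,225:340])
for i in range(1,n):
    if st[i,4]>8:
        c=ce[i]+[225,145]; print(st[i],c,[ray('top',*c,z).round(1) for z in (95,135)])
# white head: depth 96-112
z=P[...,2]; m=(z>98)&(z<112); m[:, :235]=0; m[:,285:]=0; m[:165]=0; m[200:]=0
q=P[m][:,:2].astype(np.float32); print('head pts',len(q),np.median(z[m]),cv2.minEnclosingCircle(q))
E
```

```text
[690.1  93.7  12. ]
[ 649.6 -265.3   12. ]
[ 485.8 -243.9   12. ]
[531.9 110.3  12. ]
[np.float64(159.1), np.float64(361.2), np.float64(165.2), np.float64(357.2)]
center [589.31760438 -76.30666312  12.        ] yaw -0.12085676389720913
origin [559.53643319 -72.68978015]
head [574.75871624  39.80490846] stage 1.548576455464369 113.5093598665281
grip [ 539.54541157 -182.28252184] stage -6.63239717978314 -111.20351290934019
[24 27  8 10 47] [252.23404255 176.46808511] [array([580. ,  42.5,  95. ]), array([570.3,  39.8, 135. ])]
[79 52  9  7 38] [307.81578947 200.28947368] [array([ 538.2, -182. ,   95. ]), array([ 529.5, -179. ,  135. ])]
head pts 196 104.27957404030508 ((583.3684692382812, 32.32891845703125), 44.716732025146484)
```

```bash
cat >> h.py <<'E'
from scipy.spatial.transform import Rotation as Ro
def Rt(s): return Ro.from_euler('xyz',s['tcp_rot'])
def plan(cur,cyaw,tgt,tyaw):
    """cm shift in tool axes and rot vec, for roll=pi tool-down poses"""
    R=Ro.from_euler('xyz',[np.pi,0,cyaw]); R2=Ro.from_euler('xyz',[np.pi,0,tyaw])
    return (R.inv().apply(np.array(tgt)-np.array(cur))/10).round(3),(R.inv()*R2).as_rotvec().round(4)
E
python3 - <<'E'
from h import *
s=readout.sense(); c=calibration('wrist'); T=np.array(c['cam_to_world']); R=Rt(s)
print(c['vfov'],c['cx'],c['cy']); print(R.inv().apply(T[:3,3]-s['eef_pos'])); print((R.inv().as_matrix()@T[:3,:3]).round(3))
print(plan([152.69,-606.07,231.28],.2468,[520,-30,300],.2468))
E
```

```text
65.70646984690485 254.5121277106303 195.81584589292365
[  83.24511761    0.70875336 -142.82135685]
[[-0.    -0.946 -0.324]
 [ 1.    -0.     0.001]
 [-0.001 -0.324  0.946]]
(array([ 49.692, -46.888,  -6.872]), array([0., 0., 0.]))
```

Run:
```python
from h import *
print(plan([152.69,-606.07,231.28],.2468,[550,-50,280],-.12))
```

```text
(array([ 52.112, -44.216,  -4.872]), array([ 0.    , -0.    ,  0.3668]))
```

Call:
play_rows(
  rows=[
    [0,[1.5,-1.3,-2],[0,0,0]],
    [0,[4,-3.5,-4],[0,0,0]],
    [0,[7,-6,-5],[0,0,0]],
    [0,[10,-8.5,-5],[0,0,0]],
    [0,[13,-11,-5],[0,0,0]],
    [0,[16,-13.5,-5],[0,0,0]],
    [0,[19,-16,-5],[0,0,0]],
    [0,[22,-18.5,-5],[0,0,0]],
    [0,[25,-21,-5],[0,0,0]],
    [0,[28,-23.5,-5],[0,0,0]],
    [0,[30.5,-25.5,-5],[0,0,0]],
    [0,[32,-27,-5],[0,0,0]],
  ],
)

```text
clock: 1.1
eef_pos: [398.4, -263.6, 281.2]
tcp_rot: [-3.141, -0.0, 0.248]
contact_force: [0.1, 0.1, 0.9]
opening: 0.995
```

Call:
play_rows(
  rows=[
    [0,[2,-1.5,0],[0,0,0.05]],
    [0,[4.5,-3.5,0],[0,0,0.12]],
    [0,[7,-6,0],[0,0,0.2]],
    [0,[10,-8.5,0],[0,0,0.28]],
    [0,[13,-11,0],[0,0,0.34]],
    [0,[16,-13.5,0],[0,0,0.367]],
    [0,[18.5,-15.5,0],[0,0,0.367]],
    [0,[20.1,-17.2,0],[0,0,0.367]],
    [0,[20.1,-17.2,0],[0,0,0.367]],
    [0,[20.1,-17.2,0],[0,0,0.367]],
    [0,[20.1,-17.2,0],[0,0,0.367]],
  ],
)

```text
clock: 2.02
eef_pos: [549.3, -50.5, 280.9]
tcp_rot: [3.141, 0.001, -0.12]
contact_force: [0.4, -0.0, 0.1]
opening: 1.002
```

Run:
```python
from h import *
s=readout.sense(); print(s['clock'],s['eef_pos'],s['tcp_rot'],s['qpos'].round(3),s['contact_force'])
c=calibration('wrist'); p,d=grab_frame('wrist'); cv2.imwrite('pics/w1.png',cv2.resize(p,None,fx=1.5,fy=1.5)[:,:,::-1]); np.savez('w1.npz',p=p,d=d,T=np.array(c['cam_to_world']))
```

```text
2.0167 [549.29687965 -50.4850335  280.87513914] [ 3.14119806e+00  1.11935879e-03 -1.19701198e-01] [-0.094  0.194  1.735 -0.     1.214  1.596] [ 0.41569391 -0.01224804  0.0550545 ]
```

View pics/w1.png

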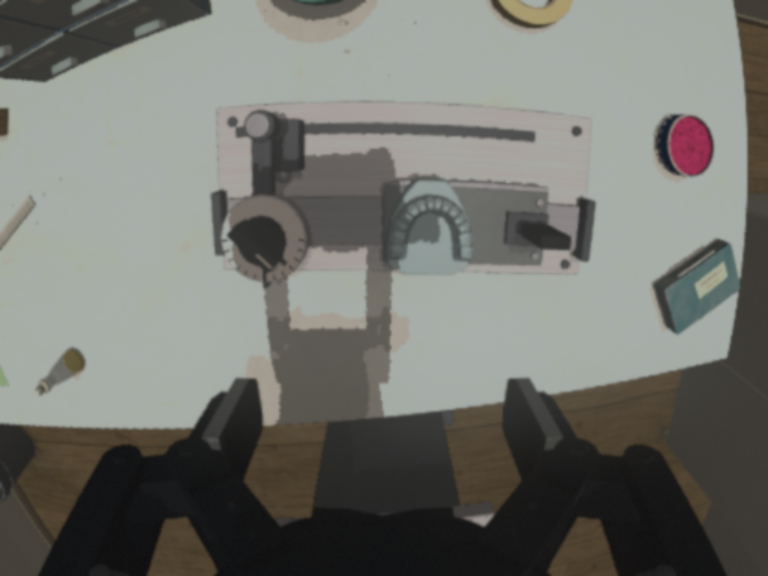

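The wrist view is clear: the gauge head is at about (264,237) and the knob bar looks tilted. The cast is at (430,230) and the grip top at (565,240). I'll zoom in on the knob and the grip.

```bash
cat >> h.py <<'E'
def wload(fn):
    a=np.load(fn); return a['p'],a['d'],a['T']
def wray(T,u,v,z):
    c=calibration('wrist'); f=192/np.tan(np.radians(c['vfov'])/2)
    x,y=u-c['cx'],v-c['cy']; rr=np.hypot(x,y); th=rr/f
    w=T[:3,:3]@np.array([x/rr*np.sin(th),y/rr*np.sin(th),np.cos(th)]); o=T[:3,3]
    return o+w*(z-o[2])/w[2]
E
python3 - <<'E'
from h import *
p,d,T=wload('w1.npz')
a=p[125:195,140:215]; b=p[110:190,325:400]
im=np.hstack([cv2.resize(x[:70],None,fx=5.3,fy=5.3,interpolation=cv2.INTER_CUBIC) for x in (a,b)])
im=np.clip(im.astype(float)*1.6,0,255).astype(np.uint8)
cv2.imwrite('pics/w1z.png',im[:,:,::-1]); print(im.shape)
E
```

```text
(371, 796, 3)
```

View pics/w1z.png

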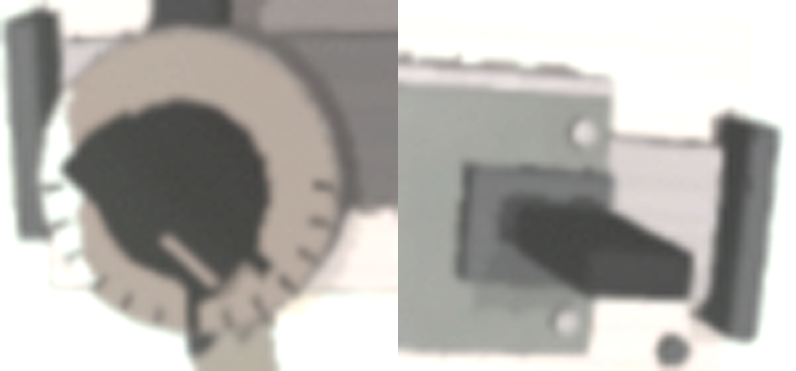

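In the zoom, the knob's white pointer line runs from (165,237) to (215,285). The thick zero mark with its lug is at (195,345). The grip top spans (590,250) to (690,298).

Run:
```python
from h import *
p,d,T=wload('w1.npz')
A=lambda x,y,z: wray(T,140+(x+.5)/5.3-.5,125+(y+.5)/5.3-.5,z)
B=lambda x,y,z: wray(T,325+(x-398+.5)/5.3-.5,110+(y+.5)/5.3-.5,z)
W=lambda x,y,z: wray(T,(x+.5)/1.5-.5,(y+.5)/1.5-.5,z)
# plate corners
C=[W(*c,12)[:2] for c in [(219,106),(590,117),(577,275),(224,270)]]
print('corners',np.round(C,1)); print([np.linalg.norm(C[i]-C[i-1]).round(1) for i in range(4)])
cen=sum(C)/4; e=(C[0]-C[1]+C[3]-C[2]); e/=np.linalg.norm(e); yaw=np.arctan2(-e[0],e[1])
ex=np.array([np.cos(yaw),np.sin(yaw)]); ey=np.array([-ex[1],ex[0]]); o=cen-30*ex
print('cen',cen,'yaw',yaw,'o',o)
st=lambda q:((q[:2]-o)@ex,(q[:2]-o)@ey)
a,b=A(165,237,135),A(215,285,135); print('line',a,b,np.linalg.norm(a-b)); t=np.arctan2(*(b-a)[[1,0]]); print('pointer dir',t,'q vs -x:',(t-(yaw+np.pi)+np.pi)%(2*np.pi)-np.pi)
rim=np.array([A(*c,104)[:2] for c in [(192,28),(335,150),(340,215),(300,292),(230,330),(110,310),(43,200),(75,85),(130,45)]])
M=np.c_[2*rim,np.ones(len(rim))]; x=np.linalg.lstsq(M,(rim**2).sum(1),rcond=None)[0]; c=x[:2]; print('head',c,'R',np.sqrt(x[2]+c@c),'stage',st(c))
l0=A(192,292,104);l1=A(200,345,104); print('zero mark',l0,l1,'dir from c',np.arctan2(*(l1[:2]-c)[[1,0]])-yaw-np.pi, np.arctan2(*(l0[:2]-c)[[1,0]])-yaw+np.pi)
g=[B(*k,95) for k in [(590,250),(690,255),(690,298),(585,292)]]; print(np.round(g,1)); gc=sum(g)/4; print('grip',gc,'stage',st(gc))
# depth of knob region
f=192/np.tan(np.radians(calibration('wrist')['vfov'])/2)
```

```text
corners [[ 695.5   84.9]
 [ 647.6 -266.4]
 [ 488.3 -246.3]
 [ 536.   109.1]]
[np.float64(161.4), np.float64(354.6), np.float64(160.6), np.float64(358.6)]
cen [591.84174271 -79.66398595] yaw -0.13440847280743784 o [562.11231956 -75.64386167]
line [572.61222377  32.12938091 135.        ] [561.80220885  23.94728351 135.        ] 13.557401686601265
pointer dir -2.493690320811517 q vs -x: 0.7823108055857144
head [576.35942011  35.01297776] R 33.16706111874429 stage (np.float64(-0.7098721705440305), np.float64(111.56797062356554))
zero mark [553.363124   38.5290976 104.       ] [541.33588351  39.12565895 104.        ] dir from c 0.017517566814787333 6.265869447913293
[[ 553.3 -177.7   95. ]
 [ 550.  -202.3   95. ]
 [ 540.  -202.2   95. ]
 [ 543.8 -176.3   95. ]]
grip [ 546.78399995 -189.63142889   95.        ] stage (np.float64(0.08473619787021475), np.float64(-115.01354564716243))
```

Run:
```python
from h import *
s=readout.sense(); print(plan(s['eef_pos'],s['tcp_rot'][2],[576.4,35,175],.648))
p,d,T=wload('w1.npz')
W=lambda x,y: (round((x+.5)/1.5-.5),round((y+.5)/1.5-.5))
f=192/np.tan(np.radians(calibration('wrist')['vfov'])/2); c=calibration('wrist')
for q in [(259,125),(290,140),(262,180),(255,245),(565,240),(270,205)]:
    u,v=W(*q); x,y=u-c['cx'],v-c['cy']; rr=np.hypot(x,y); th=rr/f; D=d[v,u]
    print(q,(T@np.array([x/rr*np.tan(th)*D,y/rr*np.tan(th)*D,D,1]))[:3].round(1))
```

```text
(array([ 1.663, -8.854, 10.602]), array([ 0.    ,  0.    , -0.7686]))
(259, 125) [660.8  22.7 110.2]
(290, 140) [649.1  15.1  43.1]
(262, 180) [620.5  29.5 100. ]
(255, 245) [579.2  31.7 134.7]
(565, 240) [ 547.7 -197.2   95.3]
(270, 205) [602.1  24.4 104.4]
```

Call:
play_rows(
  rows=[
    [150,[0.2,-1,0],[0,0,-0.1]],
    [150,[0.5,-3,1],[0,0,-0.2]],
    [150,[0.8,-5,3],[0,0,-0.32]],
    [150,[1.2,-7,5],[0,0,-0.44]],
    [150,[1.5,-8.2,7],[0,0,-0.56]],
    [150,[1.66,-8.85,9],[0,0,-0.67]],
    [150,[1.66,-8.85,10.6],[0,0,-0.77]],
    [150,[1.66,-8.85,10.6],[0,0,-0.77]],
    [150,[1.66,-8.85,10.6],[0,0,-0.77]],
    [150,[1.66,-8.85,10.6],[0,0,-0.77]],
    [150,[1.66,-8.85,10.6],[0,0,-0.77]],
  ],
)

```text
clock: 2.98
eef_pos: [577.8, 35.0, 176.8]
tcp_rot: [3.14, -0.002, 0.646]
contact_force: [0.3, 0.5, -0.5]
opening: 0.412
```

Run:
```python
from h import *
s=readout.sense(); print(s['clock'],s['eef_pos'],s['tcp_rot'],s['qpos'].round(3),s['contact_force'],s['opening'])
c=calibration('wrist'); p,d=grab_frame('wrist'); cv2.imwrite('pics/w2.png',cv2.resize(np.clip(p*1.4,0,255).astype(np.uint8),None,fx=1.5,fy=1.5)[:,:,::-1]); np.savez('w2.npz',p=p,d=d,T=np.array(c['cam_to_world']))
```

```text
2.9833 [577.76519325  35.00563639 176.77678168] [ 3.14033190e+00 -1.82778056e-03  6.46420065e-01] [ 0.058  0.339  1.787 -0.     1.013  0.982] [ 0.2678203   0.54100231 -0.48803275] 0.4119377082616913
```

View pics/w2.png

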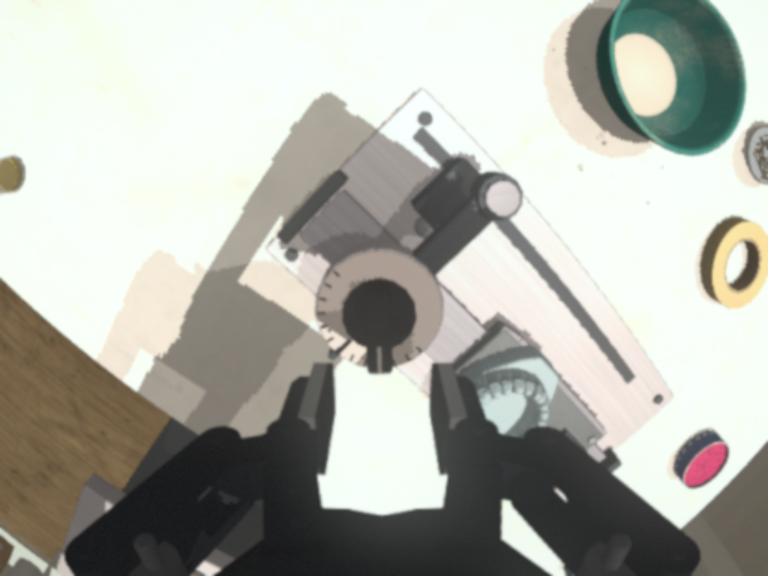

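The bar is aligned with the tool: its pointer line is at x≈379, and the midline between the fingers is at x≈382. I'll shift −1 mm in y, then descend.

Call:
play_rows(
  rows=[
    [150,[-0.05,-0.1,0.5],[0,0,0]],
    [150,[-0.1,-0.1,1.5],[0,0,0]],
    [150,[-0.1,-0.1,2.7],[0,0,0]],
    [150,[-0.1,-0.1,3.9],[0,0,0]],
    [150,[-0.1,-0.1,5],[0,0,0]],
    [150,[-0.1,-0.1,5.7],[0,0,0]],
    [150,[-0.1,-0.1,6],[0,0,0]],
    [150,[-0.1,-0.1,6],[0,0,0]],
    [150,[-0.1,-0.1,6],[0,0,0]],
    [150,[-0.1,-0.1,6],[0,0,0]],
  ],
)

```text
clock: 3.87
eef_pos: [576.0, 35.9, 115.7]
tcp_rot: [3.141, -0.001, 0.65]
contact_force: [1.2, -0.4, -0.4]
opening: 0.412
```

Run:
```python
from h import *
s=readout.sense(); print(s['clock'],s['eef_pos'],s['tcp_rot'],s['contact_force'],s['opening'])
c=calibration('wrist'); p,d=grab_frame('wrist'); cv2.imwrite('pics/w3.png',cv2.resize(np.clip(p*1.4,0,255).astype(np.uint8)[150:330,130:380],None,fx=3,fy=3)[:,:,::-1])
```

```text
3.8667 [576.0453607   35.90570116 115.70558166] [ 3.14115265e+00 -6.27762383e-04  6.49784312e-01] [ 1.2009969  -0.36822607 -0.42784363] 0.4120516577028765
```

View pics/w3.png

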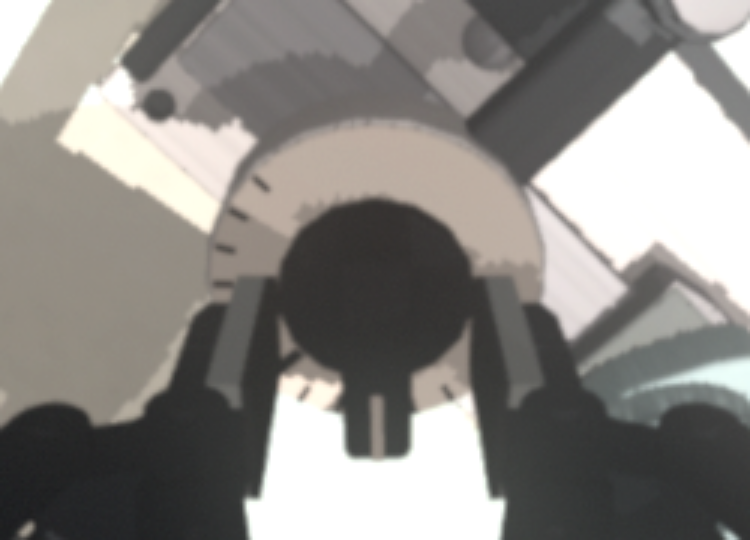

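The bar is centred between the fingers, at x≈378 against a midline of 375. I'll go 3 mm lower and close.

Call:
play_rows(
  rows=[
    [150,[0,0,0.15],[0,0,0]],
    [150,[0,0,0.3],[0,0,0]],
    [170,[0,0,0.3],[0,0,0]],
    [190,[0,0,0.3],[0,0,0]],
    [210,[0,0,0.3],[0,0,0]],
    [230,[0,0,0.3],[0,0,0]],
    [255,[0,0,0.3],[0,0,0]],
    [255,[0,0,0.3],[0,0,0]],
    [255,[0,0,0.3],[0,0,0]],
    [255,[0,0,0.3],[0,0,0]],
  ],
  squeeze=40,
)

```text
clock: 4.75
eef_pos: [575.8, 35.6, 112.5]
tcp_rot: [3.141, -0.0, 0.65]
contact_force: [0.9, -3.8, 3.0]
opening: 0.13
```

Run:
```python
from h import *
s=readout.sense(); print(s['clock'],s['eef_pos'],s['tcp_rot'],s['contact_force'],s['wrist_torque'],s['opening'])
c=calibration('wrist'); p,d=grab_frame('wrist'); cv2.imwrite('pics/w4.png',cv2.resize(np.clip(p*1.4,0,255).astype(np.uint8)[150:330,130:380],None,fx=3,fy=3)[:,:,::-1])
```

```text
4.75 [575.77010378  35.59761974 112.47733023] [ 3.14108552e+00 -5.87582665e-05  6.49849940e-01] [ 0.92260406 -3.8219233   3.00946031] [-0.6247044   0.05444521  0.07883476] 0.12950191924873652
```

View pics/w4.png

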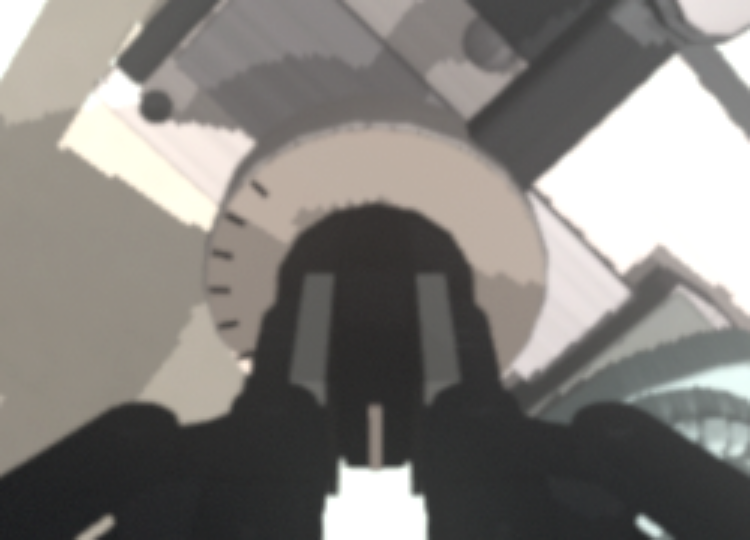

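Call:
play_rows(
  rows=[
    [255,[0,0,0],[0,0,0.05]],
    [255,[0,0,0],[0,0,0.13]],
    [255,[0,0,0],[0,0,0.23]],
    [255,[0,0,0],[0,0,0.33]],
    [255,[0,0,0],[0,0,0.43]],
    [255,[0,0,0],[0,0,0.53]],
    [255,[0,0,0],[0,0,0.62]],
    [255,[0,0,0],[0,0,0.7]],
    [255,[0,0,0],[0,0,0.76]],
    [255,[0,0,0],[0,0,0.784]],
    [255,[0,0,0],[0,0,0.784]],
    [255,[0,0,0],[0,0,0.784]],
  ],
)

```text
clock: 5.8
eef_pos: [575.6, 36.5, 112.5]
tcp_rot: [-3.141, 0.0, -0.133]
contact_force: [-1.2, 2.4, 6.1]
opening: 0.13
```

Call:
play_rows(
  rows=[
    [255,[0,0,0],[0,0,0]],
    [255,[0,0,0],[0,0,0]],
    [255,[0,0,0],[0,0,0]],
  ],
)

```text
clock: 6.05
eef_pos: [575.6, 36.5, 112.5]
tcp_rot: [-3.141, 0.0, -0.133]
contact_force: [-1.2, 2.9, 6.0]
opening: 0.129
```

Run:
```python
from h import *
s=readout.sense(); print(s['clock'],s['eef_pos'],s['tcp_rot'],s['contact_force'],s['wrist_torque'],s['opening'])
c=calibration('wrist'); p,d=grab_frame('wrist'); np.savez('w5.npz',p=p,d=d,T=np.array(c['cam_to_world'])); cv2.imwrite('pics/w5.png',cv2.resize(np.clip(p*1.4,0,255).astype(np.uint8)[150:340,130:380],None,fx=3,fy=3)[:,:,::-1])
```

```text
6.05 [575.60565857  36.5377069  112.49629227] [-3.14056520e+00  9.88206787e-05 -1.32711141e-01] [-1.19535352  2.93652299  6.00525351] [ 0.45966788  0.281528   -0.02899166] 0.12949782807813406
```

View pics/w5.png

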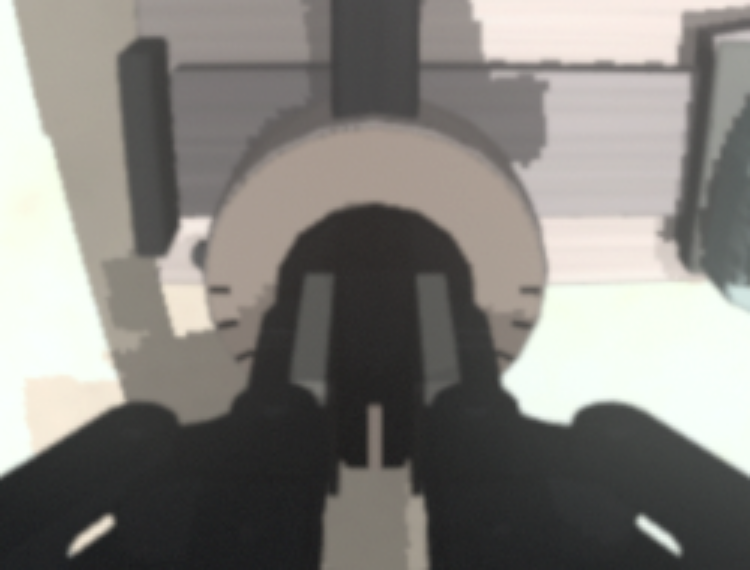

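The dial ticks are symmetric about the bar: left at y=290/324/356, right at 290/323/355. I'll release, lift and check the zero mark.

Call:
play_rows(
  rows=[
    [200,[0,0,0],[0,0,0]],
    [150,[0,0,0],[0,0,0]],
    [150,[0,0,0],[0,0,0]],
    [150,[0,0,0],[0,0,0]],
    [150,[0,0,-1],[0,0,0]],
    [150,[0,0,-3],[0,0,0]],
    [150,[0,0,-6],[0,0,0]],
    [120,[0,2,-9],[0,0,0]],
    [120,[0,4.5,-11],[0,0,0]],
    [120,[0,6,-12],[0,0,0]],
    [120,[0,6,-12],[0,0,0]],
    [120,[0,6,-12],[0,0,0]],
  ],
)

```text
clock: 7.1
eef_pos: [567.9, -24.0, 233.3]
tcp_rot: [-3.141, -0.002, -0.136]
contact_force: [0.1, 1.5, 1.3]
opening: 0.532
```

Run:
```python
from h import *
s=readout.sense(); print(s['clock'],s['eef_pos'],s['tcp_rot'],s['contact_force'],s['wrist_torque'],s['opening'])
c=calibration('wrist'); p,d=grab_frame('wrist'); np.savez('w6.npz',p=p,d=d,T=np.array(c['cam_to_world'])); q=np.clip(p*1.4,0,255).astype(np.uint8)
cv2.imwrite('pics/w6.png',cv2.resize(q,None,fx=1.5,fy=1.5)[:,:,::-1])
cv2.imwrite('pics/w6z.png',cv2.resize(q[150:270,100:240],None,fx=5,fy=5,interpolation=cv2.INTER_CUBIC)[:,:,::-1])
```

```text
7.1 [567.85163573 -24.02665989 233.31642849] [-3.14119692e+00 -1.74260957e-03 -1.35768187e-01] [0.05572814 1.53433405 1.26022873] [-0.03166692  0.01493075 -0.0738148 ] 0.5317678140950461
```

View pics/w6.png

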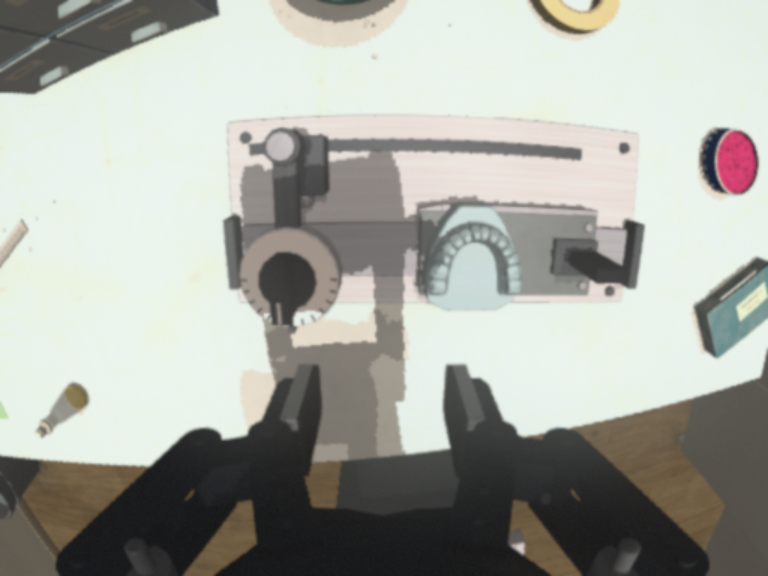

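View pics/w6z.png

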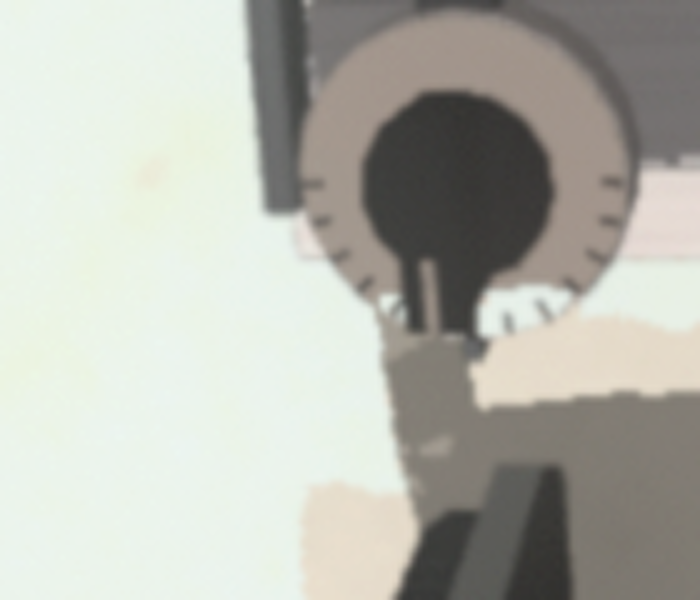

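The pointer line runs from (428,262) to (434,330) and the zero lug shows at (478,348), just right of the bar because of parallax. I'll compute the angle.

Run:
```python
from h import *
p,d,T=wload('w6.npz')
A=lambda x,y,z: wray(T,100+(x+.5)/5-.5,150+(y+.5)/5-.5,z)
W=lambda x,y,z: wray(T,(x+.5)/1.5-.5,(y+.5)/1.5-.5,z)
C=[W(*c,12)[:2] for c in [(230,122),(637,134),(621,301),(240,302)]]
print([np.linalg.norm(C[i]-C[i-1]).round(1) for i in range(4)])
cen=sum(C)/4; e=(C[0]-C[1]+C[3]-C[2]); e/=np.linalg.norm(e); yaw=np.arctan2(-e[0],e[1])
ex=np.array([np.cos(yaw),np.sin(yaw)]); ey=np.array([-ex[1],ex[0]]); o=cen-30*ex
print('cen',cen,'yaw',yaw,'o',o)
ang=lambda a,b:((np.arctan2(b[1]-a[1],b[0]-a[0])-yaw)%(2*np.pi))-np.pi
a,b=A(428,262,135),A(434,330,135); print('pointer q',ang(a,b),a,b)
rim=np.array([A(*c,104)[:2] for c in [(470,12),(560,40),(610,100),(632,180),(610,250),(565,305),(520,328),(360,300),(312,235),(302,170),(330,90),(390,30)]])
M=np.c_[2*rim,np.ones(len(rim))]; x=np.linalg.lstsq(M,(rim**2).sum(1),rcond=None)[0]; c=x[:2]; print('head',c,'R',np.sqrt(x[2]+c@c),'stage',(c-o)@ex,(c-o)@ey)
print('lug',ang(c,A(478,350,104)))
t=[A(*k,104) for k in [(600,182),(318,183),(598,220),(322,221),(587,257),(340,255),(573,285),(364,285),(508,322),(395,312),(545,310)]]
print('ticks',[round(ang(c,k),3) for k in t])
g=[W(*k,95) for k in [(594,266),(626,268),(626,286),(594,278)]]
print('gaxis line perp to c',(a[:2]-c)@ey,(b[:2]-c)@ey)
```

```text
[np.float64(158.1), np.float64(353.9), np.float64(158.2), np.float64(357.6)]
cen [591.48356418 -79.71574644] yaw -0.13450491895907699 o [561.75452889 -75.6927549 ]
pointer q 0.0015167845998700358 [571.41868956  36.11097031 135.        ] [558.58438586  37.82791423 135.        ]
head [577.0531735   35.02340142] R 32.95484920171553 stage 0.3134594996398782 111.76769452761937
lug 0.018730380752655318
ticks [np.float64(1.548), np.float64(-1.555), np.float64(1.266), np.float64(-1.294), np.float64(0.983), np.float64(-1.038), np.float64(0.764), np.float64(-0.786), np.float64(0.24), np.float64(-0.522), np.float64(0.504)]
gaxis line perp to c 0.3221630886697908 0.3025228002145944
```

The pointer reads 0 ± 0.01 rad, so the knob is done. Next is the carriage grip.

Run:
```python
from h import *
s=readout.sense(); print(s['eef_pos']); print(plan(s['eef_pos'],s['tcp_rot'][2],[545.6,-188.5,150],1.436))
```

```text
[567.38719816 -23.40612867 232.31164967]
(array([ 0.063, 16.652,  8.231]), array([ 0.   ,  0.   , -1.571]))
```

Call:
play_rows(
  rows=[
    [120,[0,1,0],[0,0,-0.1]],
    [120,[0,3,0],[0,0,-0.22]],
    [120,[0,5,0],[0,0,-0.34]],
    [120,[0,7,0],[0,0,-0.46]],
    [120,[0,9,0],[0,0,-0.58]],
    [120,[0,11,0],[0,0,-0.7]],
    [120,[0,13,1],[0,0,-0.82]],
    [120,[0,14.5,2],[0,0,-0.94]],
    [120,[0,15.6,3],[0,0,-1.06]],
    [120,[0.06,16.3,4],[0,0,-1.18]],
    [120,[0.06,16.65,5],[0,0,-1.3]],
    [120,[0.06,16.65,6],[0,0,-1.42]],
  ],
)

```text
clock: 8.15
eef_pos: [545.4, -188.2, 170.4]
tcp_rot: [-3.139, -0.0, 1.292]
contact_force: [0.1, -0.1, -0.0]
opening: 0.531
```

Call:
play_rows(
  rows=[
    [120,[0,0,1],[0,0,-0.1]],
    [120,[0,0,2],[0,0,-0.151]],
    [120,[0,0,2.2],[0,0,-0.151]],
    [120,[0,0,2.2],[0,0,-0.151]],
    [120,[0,0,2.2],[0,0,-0.151]],
    [120,[0,0,2.2],[0,0,-0.151]],
  ],
)

```text
clock: 8.65
eef_pos: [546.3, -188.4, 150.6]
tcp_rot: [3.141, 0.0, 1.436]
contact_force: [-0.2, -0.3, -0.1]
opening: 0.532
```

Run:
```python
from h import *
s=readout.sense(); print(s['clock'],s['eef_pos'],s['tcp_rot'],s['qpos'].round(3),s['contact_force'],s['opening'])
c=calibration('wrist'); p,d=grab_frame('wrist'); np.savez('w7.npz',p=p,d=d,T=np.array(c['cam_to_world'])); q=np.clip(p*1.4,0,255).astype(np.uint8)
cv2.imwrite('pics/w7.png',cv2.resize(q,None,fx=1.5,fy=1.5)[:,:,::-1])
```

```text
8.65 [ 546.25923098 -188.36728898  150.58052412] [3.14124122e+00 1.30617245e-06 1.43588528e+00] [-0.335  0.37   1.809  0.     0.962 -0.2  ] [-0.24651776 -0.33772362 -0.08125393] 0.5324173947180353
```

View pics/w7.png

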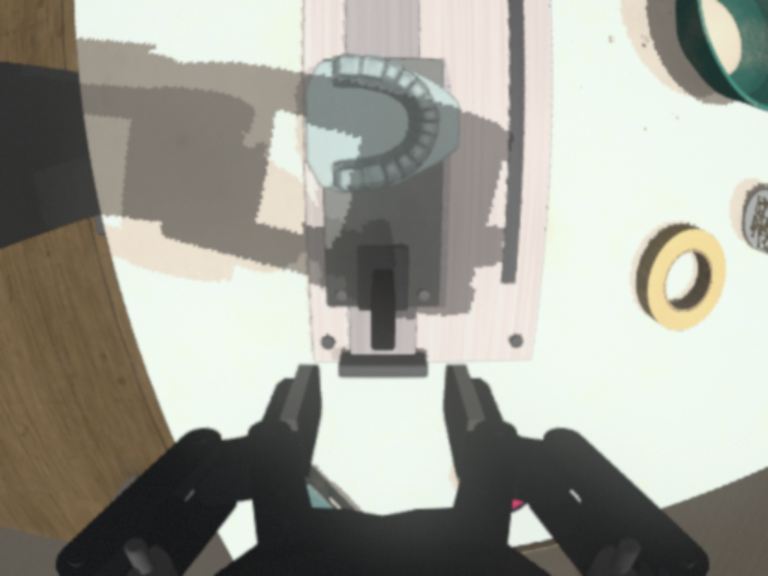

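The grip bar is centred at x≈383, on the finger midline. I'll check its position along the rail, then descend.

Run:
```python
from h import *
p,d,T=wload('w7.npz')
W=lambda x,y,z: wray(T,(x+.5)/1.5-.5,(y+.5)/1.5-.5,z)
c=calibration('wrist');f=192/np.tan(np.radians(c['vfov'])/2)
for y in range(262,372,6):
    u,v=255,round((y+.5)/1.5-.5); x,yy=u-c['cx'],v-c['cy']; rr=np.hypot(x,yy); th=rr/f; D=d[v,u]
    print(y,(T@np.array([x/rr*np.tan(th)*D,yy/rr*np.tan(th)*D,D,1]))[:3].round(1))
```

```text
262 [ 548.9 -172.2   41.3]
268 [ 548.5 -175.3   43. ]
274 [ 548.4 -175.6   54.4]
280 [ 548.3 -176.1   64.3]
286 [ 548.3 -176.1   74.7]
292 [ 548.3 -176.    84.8]
298 [ 548.3 -176.    93.6]
304 [ 548.  -178.2   95.9]
310 [ 547.6 -181.2   96. ]
316 [ 547.1 -184.8   94.6]
322 [ 546.7 -187.6   95. ]
328 [ 546.3 -190.8   94.9]
334 [ 545.9 -193.7   95.6]
340 [ 545.5 -196.9   95.5]
346 [ 545.  -200.2   95.3]
352 [ 539.9 -239.1   22.7]
358 [ 539.2 -244.2   21.6]
364 [ 539.3 -243.2   32.3]
370 [ 539.  -245.9   35.6]
```

Call:
play_rows(
  rows=[
    [120,[0,0,1],[0,0,0]],
    [120,[0,0,3],[0,0,0]],
    [120,[0,0,5],[0,0,0]],
    [120,[0,0,7],[0,0,0]],
    [120,[0,0,8.2],[0,0,0]],
    [120,[0,0,8.8],[0,0,0]],
    [120,[0,0,8.8],[0,0,0]],
    [120,[0,0,8.8],[0,0,0]],
  ],
)

```text
clock: 9.37
eef_pos: [546.1, -188.8, 62.5]
tcp_rot: [3.141, 0.0, 1.437]
contact_force: [-0.6, 0.3, 0.7]
opening: 0.53
```

Run:
```python
from h import *
s=readout.sense(); print(s['clock'],s['eef_pos'],s['tcp_rot'],s['contact_force'],s['opening'])
c=calibration('wrist'); p,d=grab_frame('wrist'); np.savez('w8.npz',p=p,d=d,T=np.array(c['cam_to_world'])); q=np.clip(p*1.4,0,255).astype(np.uint8)
cv2.imwrite('pics/w8.png',cv2.resize(q,None,fx=1.5,fy=1.5)[:,:,::-1])
```

```text
9.3667 [ 546.14956991 -188.75971751   62.53025011] [3.14143004e+00 4.47135305e-05 1.43666533e+00] [-0.61775373  0.30612646  0.72698095] 0.5303354837371105
```

View pics/w8.png

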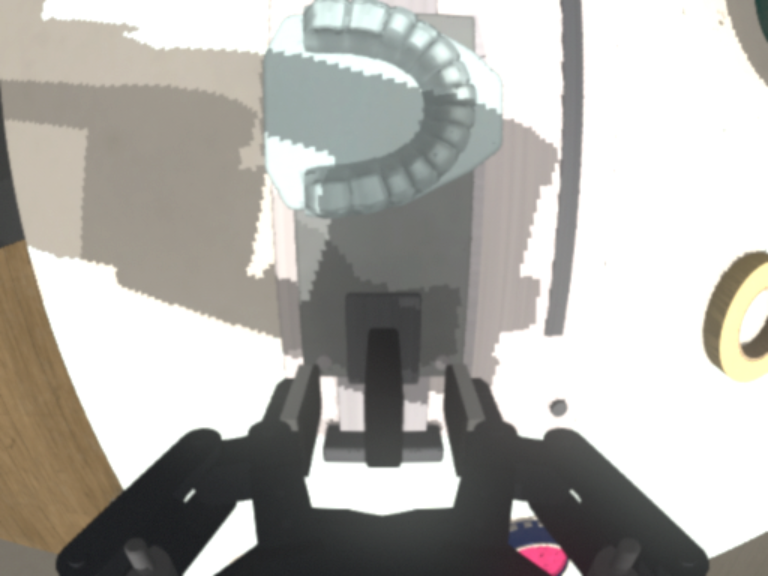

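The grip plate is centred between the fingers (x≈384). I'll close on it.

Call:
play_rows(
  rows=[
    [150,[0,0,0],[0,0,0]],
    [180,[0,0,0],[0,0,0]],
    [200,[0,0,0],[0,0,0]],
    [220,[0,0,0],[0,0,0]],
    [255,[0,0,0],[0,0,0]],
    [255,[0,0,0],[0,0,0]],
    [255,[0,0,0],[0,0,0]],
    [255,[0,0,0],[0,0,0]],
    [255,[0,0,0],[0,0,0]],
  ],
  squeeze=50,
)

```text
clock: 10.17
eef_pos: [546.6, -188.9, 63.0]
tcp_rot: [3.14, 0.0, 1.437]
contact_force: [0.9, -0.5, 6.1]
opening: 0.133
```

Run:
```python
from h import *
s=readout.sense(); print(s['clock'],s['eef_pos'],s['tcp_rot'],s['contact_force'],s['wrist_torque'],s['opening'])
```

```text
10.1667 [ 546.58328287 -188.86727715   62.9846369 ] [3.14015129e+00 2.42952958e-04 1.43673675e+00] [ 0.91695602 -0.54345424  6.12139425] [ 0.1211525   0.01702391 -0.01831031] 0.1333776200317146
```

Call:
play_rows(
  rows=[
    [255,[0.4,0,0],[0,0,0]],
    [255,[1.2,0,0],[0,0,0]],
    [255,[2.2,0,0],[0,0,0]],
    [255,[3.2,0,0],[0,0,0]],
    [255,[4.2,0,0],[0,0,0]],
    [255,[5.2,0,0],[0,0,0]],
    [255,[6.2,0,0],[0,0,0]],
    [255,[7.2,0,0],[0,0,0]],
    [255,[7.8,0,0],[0,0,0]],
    [255,[8,0,0],[0,0,0]],
    [255,[8,0,0],[0,0,0]],
    [255,[8,0,0],[0,0,0]],
  ],
)

```text
clock: 11.17
eef_pos: [557.3, -109.2, 63.0]
tcp_rot: [3.14, -0.0, 1.437]
contact_force: [0.1, -0.4, 6.1]
opening: 0.133
```

```bash
cat >> h.py <<'E'
def rep(p0=np.array([546.583,-188.867,62.98])):
    s=readout.sense(); y=1.4367; t=np.array([np.cos(y),np.sin(y),0]); n=np.array([t[1],-t[0],0])
    F=s['contact_force']; dd=s['eef_pos']-p0
    print('t %.2f travel %.2f lat %.2f dz %.2f | F rail %.2f lat %.2f z %.2f | open %.3f'%(s['clock'],dd@t,dd@n,dd[2],F@t,F@n,F[2],s['opening']))
E
python3 -c "
from h import *
rep()"
```

```text
t 11.17 travel 80.42 lat -0.01 dz 0.02 | F rail -0.36 lat 0.13 z 6.08 | open 0.133
```

Call:
play_rows(
  rows=[
    [255,[0.4,0,0],[0,0,0]],
    [255,[1.0,0,0],[0,0,0]],
    [255,[1.5,0,0],[0,0,0]],
    [255,[2.0,0,0],[0,0,0]],
    [255,[2.2,0,0],[0,0,0]],
    [255,[2.2,0,0],[0,0,0]],
  ],
)

```text
clock: 11.67
eef_pos: [560.2, -87.6, 63.0]
tcp_rot: [3.14, 0.001, 1.437]
contact_force: [-0.2, -3.0, 6.2]
opening: 0.137
```

```bash
python3 -c "
from h import *
rep()"
```

```text
t 11.67 travel 102.14 lat 0.00 dz 0.03 | F rail -2.96 lat 0.15 z 6.18 | open 0.137
```

Call:
play_rows(
  rows=[
    [255,[0.4,0,0],[0,0,0]],
    [255,[0.9,0,0],[0,0,0]],
    [255,[1.4,0,0],[0,0,0]],
    [255,[1.7,0,0],[0,0,0]],
    [255,[1.7,0,0],[0,0,0]],
    [255,[1.7,0,0],[0,0,0]],
  ],
)

```text
clock: 12.17
eef_pos: [562.5, -70.5, 63.0]
tcp_rot: [3.14, -0.0, 1.437]
contact_force: [0.3, 1.1, 5.9]
opening: 0.132
```

```bash
python3 -c "
from h import *
rep()
c=calibration('wrist'); p,d=grab_frame('wrist'); q=np.clip(p*1.4,0,255).astype(np.uint8)
cv2.imwrite('pics/w9.png',cv2.resize(q,None,fx=1.5,fy=1.5)[:,:,::-1])"
```

```text
t 12.17 travel 119.44 lat -0.03 dz -0.00 | F rail 1.09 lat 0.13 z 5.93 | open 0.132
```

View pics/w9.png

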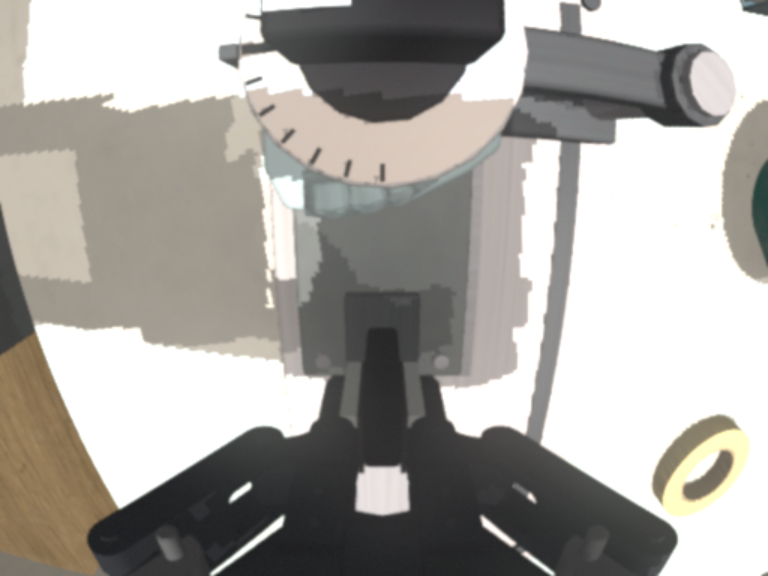

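Travel is 119.4 mm. The bevel has passed (−3 N at 102 mm) and the carriage is free again. From here I creep in small steps.

Call:
play_rows(
  rows=[
    [255,[0.1,0,0],[0,0,0]],
    [255,[0.2,0,0],[0,0,0]],
    [255,[0.2,0,0],[0,0,0]],
  ],
)

```text
clock: 12.47
eef_pos: [562.8, -68.8, 63.0]
tcp_rot: [3.14, 0.0, 1.437]
contact_force: [0.9, 0.2, 6.2]
opening: 0.134
```

Call:
play_rows(
  rows=[
    [255,[0.1,0,0],[0,0,0]],
    [255,[0.2,0,0],[0,0,0]],
    [255,[0.2,0,0],[0,0,0]],
  ],
)

```text
clock: 12.72
eef_pos: [563.0, -66.8, 63.0]
tcp_rot: [3.14, 0.0, 1.437]
contact_force: [0.1, 0.8, 7.0]
opening: 0.134
```

Call:
play_rows(
  rows=[
    [255,[0.1,0,0],[0,0,0]],
    [255,[0.1,0,0],[0,0,0]],
    [255,[0.1,0,0],[0,0,0]],
  ],
)

```text
clock: 12.97
eef_pos: [563.2, -65.7, 63.0]
tcp_rot: [3.14, -0.0, 1.437]
contact_force: [1.0, 1.2, 5.7]
opening: 0.127
```

Call:
play_rows(
  rows=[
    [255,[0.05,0,0],[0,0,0]],
    [255,[0.1,0,0],[0,0,0]],
    [255,[0.1,0,0],[0,0,0]],
  ],
)

```text
clock: 13.22
eef_pos: [563.3, -64.6, 63.0]
tcp_rot: [3.14, -0.0, 1.437]
contact_force: [0.6, 3.0, 6.6]
opening: 0.134
```

Call:
play_rows(
  rows=[
    [255,[0.05,0,0],[0,0,0]],
    [255,[0.1,0,0],[0,0,0]],
    [255,[0.1,0,0],[0,0,0]],
  ],
)

```text
clock: 13.47
eef_pos: [563.5, -63.4, 63.0]
tcp_rot: [3.14, -0.001, 1.437]
contact_force: [1.0, 3.3, 6.8]
opening: 0.132
```

Call:
play_rows(
  rows=[
    [255,[0.05,0,0],[0,0,0]],
    [255,[0.1,0,0],[0,0,0]],
    [255,[0.1,0,0],[0,0,0]],
  ],
)

```text
clock: 13.72
eef_pos: [563.6, -62.2, 63.0]
tcp_rot: [3.14, -0.001, 1.437]
contact_force: [-0.0, 5.2, 5.4]
opening: 0.131
```

```bash
python3 -c "
from h import *
rep()"
```

```text
t 13.72 travel 127.78 lat -0.04 dz -0.01 | F rail 5.18 lat -0.73 z 5.41 | open 0.131
```

There is a clear pull toward the gauge, 5 N at 127.8 mm, so the ball is entering the notch. I'll carry on in sub-millimetre steps to the balance point.

Call:
play_rows(
  rows=[
    [255,[0.05,0,0],[0,0,0]],
    [255,[0.05,0,0],[0,0,0]],
    [255,[0.05,0,0],[0,0,0]],
  ],
)

```text
clock: 13.97
eef_pos: [563.7, -61.6, 63.0]
tcp_rot: [3.14, -0.001, 1.437]
contact_force: [1.1, 5.3, 5.7]
opening: 0.131
```

Call:
play_rows(
  rows=[
    [255,[0.05,0,0],[0,0,0]],
    [255,[0.05,0,0],[0,0,0]],
    [255,[0.05,0,0],[0,0,0]],
  ],
)

```text
clock: 14.22
eef_pos: [563.8, -61.2, 63.0]
tcp_rot: [3.14, -0.001, 1.437]
contact_force: [1.2, 4.6, 6.6]
opening: 0.133
```

```bash
python3 -c "
from h import *
rep()"
```

```text
t 14.22 travel 128.81 lat -0.02 dz -0.00 | F rail 4.73 lat 0.56 z 6.60 | open 0.133
```

Call:
play_rows(
  rows=[
    [255,[0.05,0,0],[0,0,0]],
    [255,[0.05,0,0],[0,0,0]],
    [255,[0.05,0,0],[0,0,0]],
  ],
)

```text
clock: 14.47
eef_pos: [563.8, -60.9, 63.0]
tcp_rot: [3.14, -0.001, 1.437]
contact_force: [0.6, 3.6, 6.8]
opening: 0.134
```

Call:
play_rows(
  rows=[
    [255,[0.05,0,0],[0,0,0]],
    [255,[0.05,0,0],[0,0,0]],
    [255,[0.05,0,0],[0,0,0]],
  ],
)

```text
clock: 14.72
eef_pos: [563.9, -60.6, 63.0]
tcp_rot: [3.14, -0.0, 1.437]
contact_force: [0.1, 2.0, 6.8]
opening: 0.13
```

```bash
python3 -c "
from h import *
rep()"
```

```text
t 14.72 travel 129.44 lat -0.01 dz -0.01 | F rail 1.96 lat -0.17 z 6.83 | open 0.130
```

Call:
play_rows(
  rows=[
    [255,[0.05,0,0],[0,0,0]],
    [255,[0.05,0,0],[0,0,0]],
    [255,[0.05,0,0],[0,0,0]],
  ],
)

```text
clock: 14.97
eef_pos: [563.9, -60.2, 63.0]
tcp_rot: [3.14, -0.0, 1.437]
contact_force: [0.8, 0.5, 5.8]
opening: 0.13
```

```bash
python3 -c "
from h import *
rep()"
```

```text
t 14.97 travel 129.83 lat -0.01 dz 0.02 | F rail 0.62 lat 0.70 z 5.83 | open 0.130
```

Call:
play_rows(
  rows=[
    [255,[0,0,0],[0,0,0]],
    [255,[0,0,0],[0,0,0]],
    [255,[0,0,0],[0,0,0]],
    [255,[0,0,0],[0,0,0]],
  ],
)

```text
clock: 15.3
eef_pos: [563.9, -60.2, 63.0]
tcp_rot: [3.14, -0.0, 1.437]
contact_force: [0.3, 1.1, 6.6]
opening: 0.132
```

```bash
python3 -c "
from h import *
rep()"
```

```text
t 15.30 travel 129.81 lat -0.01 dz 0.02 | F rail 1.16 lat 0.11 z 6.64 | open 0.132
```

Force is nearly balanced at 129.8 mm. I'll slacken the fingers briefly so the ball can centre the carriage, then regrip.

Call:
play_rows(
  rows=[
    [205,[0.02,0,0],[0,0,0]],
    [205,[0.02,0,0],[0,0,0]],
    [205,[0.02,0,0],[0,0,0]],
    [205,[0.02,0,0],[0,0,0]],
  ],
)

```text
clock: 15.63
eef_pos: [563.0, -60.1, 62.1]
tcp_rot: [-3.141, 0.0, 1.437]
contact_force: [-0.8, 0.2, -0.1]
opening: 0.194
```

```bash
python3 -c "
from h import *
rep()"
```

```text
t 15.63 travel 129.77 lat -0.99 dz -0.89 | F rail 0.07 lat -0.77 z -0.15 | open 0.194
```

Call:
play_rows(
  rows=[
    [220,[0.02,0,0],[0,0,0]],
    [235,[0.02,0,0],[0,0,0]],
    [255,[0.02,0,0],[0,0,0]],
    [255,[0.02,0,0],[0,0,0]],
    [255,[0.02,0,0],[0,0,0]],
    [255,[0.02,0,0],[0,0,0]],
    [255,[0.02,0,0],[0,0,0]],
  ],
)

```text
clock: 16.22
eef_pos: [563.9, -60.0, 62.4]
tcp_rot: [3.14, -0.0, 1.437]
contact_force: [5.4, -0.4, -2.0]
opening: 0.133
```

```bash
python3 -c "
from h import *
rep(); s=readout.sense(); print(s['eef_pos'],s['tcp_rot'])
c=calibration('wrist'); p,d=grab_frame('wrist'); np.savez('w10.npz',p=p,d=d,T=np.array(c['cam_to_world'])); q=np.clip(p*1.4,0,255).astype(np.uint8)
cv2.imwrite('pics/w10.png',cv2.resize(q,None,fx=1.5,fy=1.5)[:,:,::-1])
p,d=grab_frame('top'); cv2.imwrite('pics/top10.png',cv2.resize(p[145:225,225:340],None,fx=6,fy=6,interpolation=cv2.INTER_CUBIC)[:,:,::-1]); rep()"
```

```text
t 16.22 travel 130.02 lat -0.08 dz -0.57 | F rail 0.30 lat 5.38 z -1.99 | open 0.133
[563.89006163 -60.00435459  62.40610875] [ 3.14036193e+00 -4.27616729e-06  1.43682228e+00]
t 16.32 travel 129.98 lat -0.06 dz -0.55 | F rail -0.75 lat 5.67 z -1.92 | open 0.131
```

View pics/w10.png

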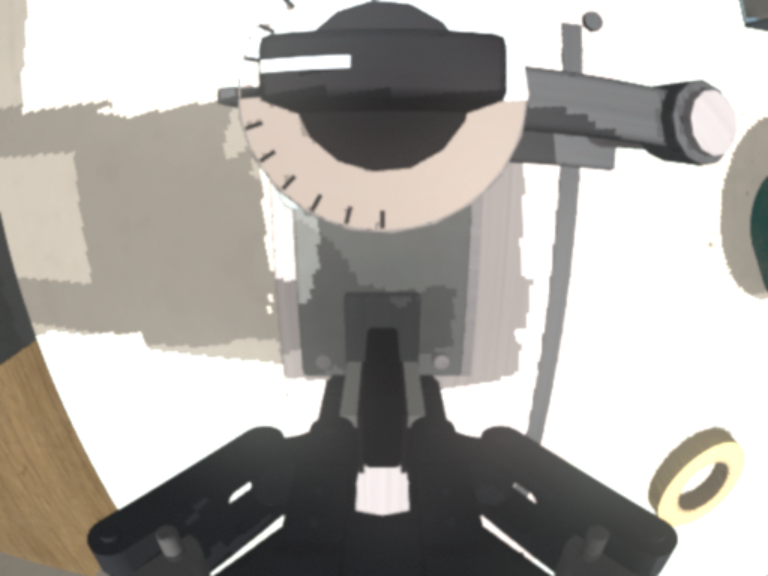

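The carriage is seated with the grip held, and the knob bar is still square to the rail. I'll run final numeric checks on this frame: the pointer angle and the grip-to-knob distance.

Run:
```python
from h import *
p,d,T=wload('w10.npz')
W=lambda x,y,z: wray(T,(x+.5)/1.5-.5,(y+.5)/1.5-.5,z)
y=1.4368; t=np.array([np.cos(y),np.sin(y)]); n=np.array([t[1],-t[0]])
st=lambda q: (q[:2]@n,q[:2]@t)
a,b=W(350,61,135),W(261,66,135); print('pointer q',np.arctan2(*(b-a)[[1,0]])-(y-np.pi/2)-np.pi, np.linalg.norm(b-a), (np.arctan2(*(b-a)[[1,0]])-(y-np.pi/2))%(2*np.pi)-np.pi)
B=[W(*k,135) for k in [(270,36),(495,36),(268,94),(498,94)]]; print('bar',[np.round(st(k),1) for k in B])
kc=(st(a)[1]+st(b)[1])/2
# grip top face along centre column
c=calibration('wrist');f=192/np.tan(np.radians(c['vfov'])/2); ys=[]
for v in range(215,320):
    u=254; x,yy=u-c['cx'],v-c['cy']; rr=np.hypot(x,yy); th=rr/f; D=d[v,u]
    P=(T@np.array([x/rr*np.tan(th)*D,yy/rr*np.tan(th)*D,D,1]))[:3]
    if 92<P[2]<98: ys.append(P[:2]@t)
g=(min(ys)+max(ys))/2; print('grip',min(ys),max(ys),'knob',kc,'dist',kc-g)
rep()
```

```text
pointer q -0.0006409703877876538 14.067928616164298 -0.0006409703877876538
bar [array([549.2, 117.3]), array([584.4, 117.3]), array([548.9, 107.6]), array([584.9, 107.7])]
grip 2.569206345480723 29.676343541847988 knob 112.33675859603741 dist 96.21398365237306
t 16.32 travel 129.98 lat -0.06 dz -0.55 | F rail -0.75 lat 5.67 z -1.92 | open 0.131
```

View pics/top10.png

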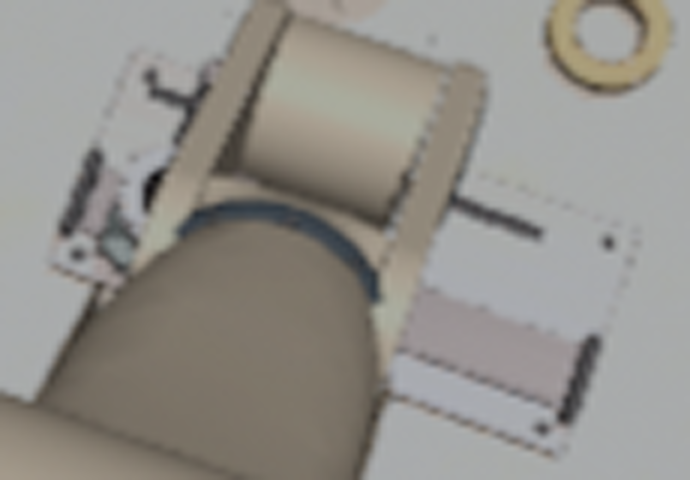

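The wrist check gives pointer −0.001 rad, grip-to-knob 96.2 mm (nominal 97, vision good to about 1–2 mm) and rail force near zero. In the top view the arm hides the carriage. I'm handing in.

```bash
python3 -c "
from h import *
print(r.sign_off()); rep()"
```

```text
the job is handed in; nothing more can be done
None
the job is handed in; nothing more can be done
```

The job is handed in at about 16.3 s: the gauge pointer is at zero and the carriage is seated on the ball, still gripped. Sign-off reports no verdict.

- **Knob:** I gripped the bar and turned it clockwise about 0.78 rad, then released it. The pointer read 0.00 ± 0.01 rad right after release and −0.001 rad at the end.
- **Carriage:** I slid it 130.0 mm along the rail; the camera estimate beforehand was about 129.3 mm. The bevel showed as −3 N at 102 mm. The ball then pulled up to about 5 N from 125 mm, and the force fell to near zero at 129.8 mm.
- **Seating:** I slackened the fingers briefly so the ball could centre the carriage, then regripped at 50 N. The rail force afterwards was between +0.3 and −0.75 N, which is within the noise.
- **Disagreement:** The last camera check put the grip 96.2 mm from the knob axis instead of 97 mm. That is within the 2 mm calibration error and conflicts slightly with the force balance, which I trusted.
- **Remaining load:** A sideways force of about 5.5 N across the rail remains from the regrip.
- **Not checked:** The arm hid the carriage in the final top view, so I could not confirm it from there. I made no contact with the other things on the bench, but I took no final picture of each one.

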